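# Load a scanner battery into the cam test rig and crank it into the dwell

### The job

Take the scanner battery pack that lies on the table (not one from the blue bin) and lay it flat in the nest of the test rig with its brass contacts towards the probe, then turn the rig's crank clockwise (seen from above) until the follower rests in the cam's flat dwell, so that the pack is pressed home against the end stop and the probe stays pressed on by itself when you let go. The dwell is where the handle goes slack after the heavy part of the turn: stop there and do not crank on into the overtravel ramp behind it, which would squeeze the pack too hard. Leave the adapter, the tape roll and the scanner where they are.

Things in the scene. Friction and masses are not known exactly. Their poses are not given: they have to be found in the camera images.
- fixture: Test rig fixed to the table: aluminium base plate 180 x 330 x 20 mm. Origin at its underside near the centre, z up. Its y axis runs along the plate from the cam to the nest. Camshaft axis upright at (0, -90) mm. An end stop, 52 mm above the table, closes the nest at y = 130 mm; towards the cam the nest is open to the probe, whose face is at y = 24 mm when the sled is back.
- nest (a point): Where the pack's origin lies when it is home against the end stop: (0, 80, 20) mm in the rig's frame, on top of the plate, axes as the rig. Four corner lugs 16 mm high guide the pack, 45 mm apart across x; they cover 27 to 41 mm before this point and 35 to 49 mm behind it along y. Between the lugs there is room for fingers.
- shaft (a point): On the upright camshaft axis at the top of the crank hub, 72 mm above the table. The cam plate below is at 28 to 42 mm. It is clamped on the shaft at an angle that differs each time (0.7 rad either way), so the handle's position does not tell where the dwell is. Beyond the dwell (clockwise) the overtravel ramp gets too hard after about 0.2 rad; a stop ends the turn 0.35 rad past the dwell.
- knob_top (a point): Top centre of the crank's black upright handle: round, 24 mm across, 72 to 116 mm above the table, free on its pin; crank arm below, top at 70 mm. Moves on a level circle of 65 mm radius about the shaft. Clockwise from the start: idle (0 to 2 N), the rise over 1.2 rad (up to 5 to 8 N, springs back if let go), the dwell 0.3 rad wide (1 to 3 N, stays), the ramp (heavy). Dwell middle 1.4 to 2 rad on.
- probe: Spring-loaded white block on the follower sled, 30 x 6 x 16 mm, origin at the middle of its front face. Sled travel from back to dwell: 10 mm. On a pack lying home the probe touches after about 6 mm with 4 N and stays there while the sled goes on behind it, pressing 5 N more per mm: about 24 N in the dwell, over 32 N is too hard. It pushes a pack a few mm short of the stop home by itself.
- pack: Grey scanner battery pack, 40 (x) x 100 (y) x 30 mm (z), about 0.22 kg, paper label on top, four brass contact strips at one end beyond a thin black band. Origin at the centre of its underside; its own -y axis points to the contact end, which starts towards the robot's right. In the nest the contact end looks to the rig's -y. Loose on the table.
- adapter: Plain black mains adapter block, 36 x 72 x 26 mm, no contacts, on the table beside the pack (they change places). Not needed: leave it.
- tape: Brown roll of tape lying flat, 92 mm across, 48 mm high, origin under its centre. Leave it.
- scanner: Black hand scanner lying on its back, 55 x 120 x 30 mm, origin under its centre. Leave it.
There are look-alikes about, which are no part of the job. Leave any turquoise look-alike of the pack alone.

How it is judged:
By the outcome, as a careful person would: the job done as asked, in the order asked, and still so for the second after the job is handed in, with the robot touching nothing.
It also fails if it takes over 70 s, if anything falls off the work surface, if the arm or the gripper's body presses on something with over 40 N, if the wrist force passes 120 N, or if a joint passes its speed limit or range.

### The arm

A 6-joint arm with a two-finger parallel gripper is mounted at the origin on the work surface. World frame = base frame: x ahead of the robot, y to its left, z up, the work surface at z = 0. Lengths are in m, angles in rad, forces in N, time in s.
With the tool pointing down it reaches from about 0.4 to 0.925 m from the base axis. Payload 3.4 kg.
Tool frame: the origin (TCP) lies at the very end of the fingers, on their centre line; the grasp point (between the pads) lies 19 mm behind it; z points along the fingers, y is the line along which they close (so a half turn about z gives the same grasp; the last joint's range is limited). The gripper opens to 85 mm and grips with 20 to 120 N. Pads are 22 mm wide; open, the fingers measure 114 mm over their backs; the gripper's body (76 mm by 85 mm) begins 54 mm behind the grasp point. The pads swing forward as they close: fully open they stand 13 mm farther back than shut.
Start: joints at [1.065, 0.307, 1.506, -0, 1.328, -0.073], TCP at [0.241, 0.522, 0.231] pointing down, gripper open.
Joint ranges: [-3.12, 3.12], [-1.05, 2.28], [0.14, 2.33], [-1.42, 4.57], [0.1, 2.73], [-2.68, 2.68]. Speed limits (rad/s): [2.57, 2.57, 3.14, 3.14, 3.14, 3.14].

### API

Orientations are given as a unit quaternion [x, y, z, w].
In Python, from cell import arm gives the robot as it stands.
- The arm moves only by the tool carry_out, never from a script. Its argument "plan" is a list of rows, each a list of 3 entries, a list of its own where there are three numbers: the shift along the tool's x, y, z in m, then the turn about the tool's z in rad, then the finger opening in m, from 0 to 0.0854. In form: [[[dx, dy, dz], spin, fingers], ...]. A call has exactly 8 rows; each row is the pose to reach, as a shift and turn from the pose commanded when the call began, along the tool's axes at that moment; what a row does not reach only later rows make up. A row lasts 1/8 s, in which the tool goes at most 62.5 mm and 10.7 degrees, less where a joint would pass 70% of its speed; a pose out of reach is approached as far as the arm can. A call with a gripper value outside its range is refused whole. The fingers move at their own pace and stop on an object; the grip force is fixed at half the most. Time passes only in rows, so rows that repeat a pose let the fingers close, or fill a call up. It gives the time, the measured TCP pose, the force, the opening and the grip force at its end, in the units of the state.
- arm.get_obs(): the state, without advancing time (a new reading comes with each control period).
- arm.get_image(name): name is "side" or "top"; returns a dict with "frame" (420x560x3 uint8, blue, green, red), "z_map" (420x560 float32, m along the optical axis (not along the pixel's ray), 0 where there is no reading), "vfov" (degrees; the focal length in pixels is half the picture's height over the tangent of half this angle, whatever the lens; pixels are square), "cx", "cy" (the principal point, pixels), "rvec" (rotation vector, rad) and "tvec" (3), from world to camera coordinates, as OpenCV has them. Camera axes: x right, y down, z forward; pixel columns grow to the right and rows downward; lengths in m; the calibration is good to about 2 mm. A picture is of the moment at which its call begins.
- arm.sign_off(): hands the job in; it is judged then, once.
Trained networks look in the newest picture that a camera, given by its name, has taken for a name from the list of things; names that differ only in an ending like _2 or _b are one class to them, and where a whole thing is asked for, a point or a joint stands for the part that bears it (a point fixed in the world has none). Each returns a list of dicts, best first, with "confidence" (0 to 1); they miss things now and then, are a little off and sometimes report something else, mostly with a low value. They report only what shows in the picture. A call takes as long as a camera call. They do not tell look-alikes from the thing itself.
- arm.look_for(camera, thing): "rect" ([left, top, width, height] in pixels, round what is visible of it).
- arm.pinpoint(camera, thing): "centre" ([column, row] in pixels: a listed point, or the origin of a listed thing).
The state is a dict: "clock": time; "q": joint angles; "joint_vel": joint speeds; "joint_efforts": joint torques, N m; "position": TCP position; "eef_rot": TCP orientation; "contact_force": force on the tool from outside, world axes, zero at the start; "ft_torque": the same for the moment, N m; "finger_gap": finger opening in m; "finger_force": force on a finger pad.
Only numpy, scipy, OpenCV 4.12 (cv2) and the standard library are available. Lean on these libraries where they do the work, as an engineer would, in place of code of your own. Each camera call takes 0.05 s, during which the arm holds its last target. There are 200 camera calls.

## Working session

There is one attempt and no reset: what is moved stays moved. The work goes in short steps, Python scripts to look and compute and a tool call to move; the robot and the scene stay as the last step left them, time stands still between calls to the robot, and variables do not carry over. Pictures are saved under pics/ and viewed, at most 10 in all, crops included, and the job is handed in when it is done.

Besides the shell and the picture viewer there is one more tool, called after "Emit:" as name(argument=value, ...), one argument or row to a line, values as JSON. carry_out: Moves the arm, as the interface text tells. Its arguments: {"type":"object","properties":{"plan":{"type":"array"}},"required":["plan"]}

```bash
mkdir -p pics
cat > h.py <<'E'
import numpy as np, cv2
from cell import arm
def cam(n):
    d=arm.get_image(n); d['f']=210/np.tan(np.radians(d['vfov'])/2); d['R']=cv2.Rodrigues(np.array(d['rvec'],float))[0]; d['t']=np.array(d['tvec'],float).ravel(); return d
def onplane(d,px,z):
    r=d['R'].T@np.array([(px[0]-d['cx'])/d['f'],(px[1]-d['cy'])/d['f'],1]); c=-d['R'].T@d['t']
    return c+r*(z-c[2])/r[2]
def cloud(d):
    v,u=np.mgrid[0:420,0:560]; z=d['z_map']
    p=np.stack([(u-d['cx'])/d['f']*z,(v-d['cy'])/d['f']*z,z],-1)
    return (p-d['t'])@d['R']
E
python3 - <<'E'
from h import *
print(arm.get_obs())
for n in('side','top'):
    d=cam(n); cv2.imwrite(f'pics/{n}0.png',d['frame']); print(n,d['f'],-d['R'].T@d['t'])
    for t,z in [('pack',0),('nest',.02),('shaft',.072),('knob_top',.116),('fixture',0),('probe',.03),('adapter',0),('tape',0),('scanner',0)]:
        for o in arm.pinpoint(n,t)[:3]: print(t,np.round(o['centre']),round(o['confidence'],2),onplane(d,o['centre'],z).round(3))
E
```

```text
{'clock': 0.0, 'q': array([ 1.06450203e+00,  3.07573848e-01,  1.50769524e+00,  3.49528816e-06,
        1.32840376e+00, -7.35084694e-02]), 'joint_vel': array([-2.36983272e-04, -1.25011727e-03, -1.70069045e-04,  3.40575658e-04,
       -3.11599301e-05,  9.47719774e-05]), 'joint_efforts': array([ 4.90246330e-04, -4.57557499e+01, -2.51913893e+01,  2.23531674e-04,
        1.33904247e-02, -6.27825301e-06]), 'position': array([0.240835  , 0.52134911, 0.23037232]), 'eef_rot': array([ 2.14708358e-01,  9.76677654e-01, -9.96209479e-04, -2.98944631e-04]), 'contact_force': array([-0.10071219, -0.09703699,  0.40951028]), 'ft_torque': array([-0.02445652, -0.00070605,  0.01212057]), 'finger_force': 0.0, 'finger_gap': 0.08518308092446761}
side 451.7533140083751 [ 0.02497648 -0.73535608  0.81244042]
pack [274. 338.] 0.62 [ 0.344 -0.293  0.   ]
pack [313. 396.] 0.62 [ 0.329 -0.438  0.   ]
pack [310. 205.] 0.46 [0.676 0.001 0.   ]
nest [250. 195.] 0.73 [0.553 0.115 0.02 ]
shaft [293. 208.] 0.94 [ 0.577 -0.048  0.072]
knob_top [310. 204.] 0.49 [ 0.586 -0.102  0.116]
fixture [266. 210.] 0.74 [ 0.564  0.054
[... 328 characters left out ...]
-0.32   0.   ]
pack [438. 283.] 0.72 [ 0.335 -0.445  0.   ]
nest [222. 202.] 0.95 [0.548 0.117 0.02 ]
shaft [285. 187.] 0.6 [ 0.577 -0.047  0.072]
knob_top [385. 174.] 0.75 [ 0.6   -0.291  0.116]
knob_top [221. 201.] 0.56 [0.536 0.109 0.116]
knob_top [309. 178.] 0.4 [ 0.59  -0.106  0.116]
fixture [251. 197.] 0.77 [0.564 0.042 0.   ]
fixture [285. 185.] 0.51 [ 0.595 -0.049  0.   ]
probe [242. 196.] 0.52 [0.562 0.063 0.03 ]
adapter [221. 200.] 0.65 [0.555 0.12  0.   ]
adapter [389. 232.] 0.58 [ 0.468 -0.319  0.   ]
tape [329. 286.] 0.96 [ 0.33  -0.161  0.   ]
tape [388. 176.] 0.6 [ 0.619 -0.322  0.   ]
scanner [127. 147.] 0.91 [0.701 0.373 0.   ]
scanner [309. 178.] 0.44 [ 0.614 -0.112  0.   ]
```

View pics/top0.png

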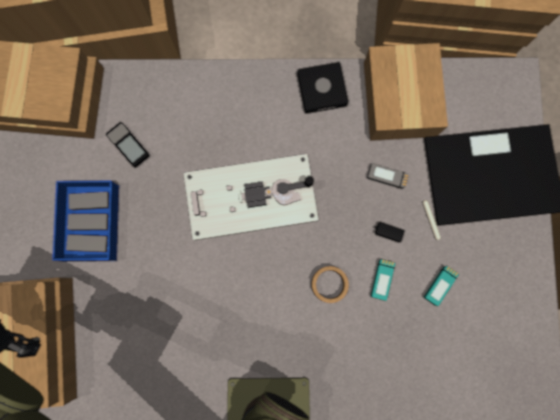

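View pics/side0.png

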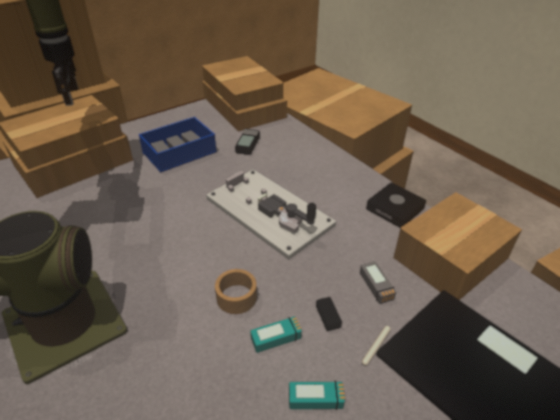

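Candidates for the pack: grey at top (387,176), two turquoise at (383,280) and (441,286), and grey ones in the blue bin at (87,220). The loose grey one at (387,176) fits: it is grey, on the table, and has a label and a brass end towards the right. I'll confirm that in a crop and measure it.

Run:
```python
from h import *
P=[]
for n in('top','side'):
    d=cam(n); c=cloud(d); ok=d['z_map']>0
    def box(name,lo,hi,cx,cy,r):
        m=ok&(c[...,2]>lo)&(c[...,2]<hi)&(np.hypot(c[...,0]-cx,c[...,1]-cy)<r)
        p=c[m]
        if len(p)<5: print(n,name,len(p));return
        (x,y),s,a=cv2.minAreaRect((p[:,:2]*1000).astype(np.float32)); print(n,name,len(p),np.round([x,y,*s,a],1),'z',np.median(p[:,2]).round(4),'mean',p[:,:2].mean(0).round(4))
    box('pack',.022,.04,.605,-.31,.09)
    box('plate',.012,.026,.564,.045,.23)
    box('knob',.105,.13,.59,-.1,.05)
    box('stop',.046,.06,.54,.17,.06)
    box('tall',.06,.2,.57,-.06,.1)
    box('adapter',.018,.035,.468,-.319,.06)
    if n=='top': a=cv2.resize(d['frame'][140:260,340:460],(480,480),interpolation=2); b=cv2.resize(d['frame'][150:245,175:325],(758,480),interpolation=2); cv2.imwrite('pics/a.png',cv2.resize(np.hstack([a,b]),(800,310)))
    else: cv2.imwrite('pics/b.png',cv2.resize(d['frame'][160:310,200:400],(800,600),interpolation=2))
```

```text
top pack 588 [ 614.6 -315.4  100.2   42.2   73.7] z 0.0302 mean [ 0.614 -0.315]
top plate 6861 [563.2  44.2 180.9 330.6   8.6] z 0.0201 mean [0.5603 0.0508]
top knob 76 [ 586.  -103.8   21.6   22.    38.5] z 0.1154 mean [ 0.586  -0.1036]
top stop 128 [541.9 184.   61.   14.4   9.1] z 0.0515 mean [0.5414 0.1835]
top tall 323 [580.  -70.8  28.8  89.4   8.5] z 0.0729 mean [ 0.5799 -0.0711]
top adapter 387 [ 467.4 -315.    74.8   36.6   70.5] z 0.026 mean [ 0.4668 -0.3154]
side pack 646 [ 616.2 -317.6  102.7   41.4   73.1] z 0.0297 mean [ 0.6136 -0.3211]
side plate 3959 [565.2  41.8 183.2 333.8   8.6] z 0.0198 mean [0.553  0.0271]
side knob 73 [ 588.4 -107.    20.9   22.2   60.3] z 0.1144 mean [ 0.5869 -0.1086]
side stop 83 [544.2 180.5  60.1  16.4   6.2] z 0.0512 mean [0.543 0.18 ]
side tall 379 [581.  -73.   30.3  92.2   5.6] z 0.0725 mean [ 0.582  -0.0858]
side adapter 485 [ 468.2 -318.8   72.8   36.1   71.6] z 0.0253 mean [ 0.4663 -0.3212]
```

View pics/a.png

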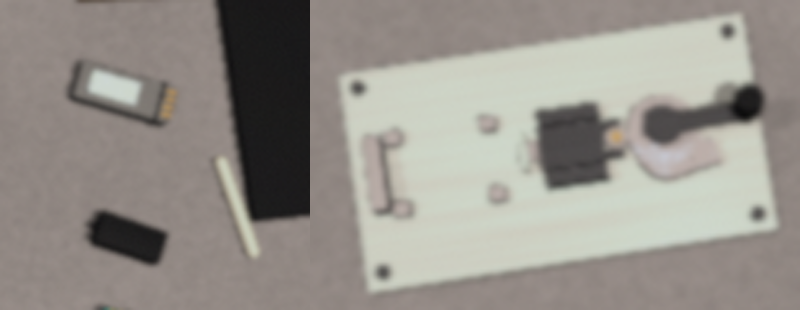

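View pics/b.png

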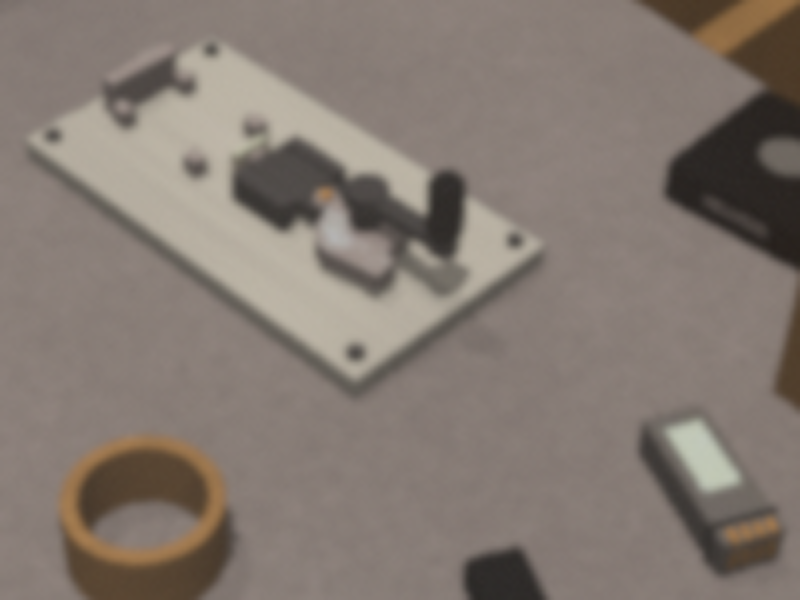

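The crop shows a grey pack with a white label and brass strips at its right end (crop (168,102)), so this is the right one. The rig's yaw is about 8.6°, with the knob at crop (748,102).

```bash
cat >> h.py <<'E'
from scipy.spatial.transform import Rotation as Ro
A=np.radians(8.6); RIG=np.array([.564,.0432])
def rig(x,y): return RIG+np.array([[np.cos(A),-np.sin(A)],[np.sin(A),np.cos(A)]])@[x,y]
def go(x,y,z,yaw=None):
    o=arm.get_obs(); R=Ro.from_quat(o['eef_rot']).as_matrix()
    y0=np.degrees(np.arctan2(R[1,1],R[0,1])); s=0 if yaw is None else np.radians((y0-yaw+90)%180-90)
    print('t',round(o['clock'],2),'pos',o['position'].round(4),'yaw',y0.round(1),'gap',round(o['finger_gap'],4),'F',o['contact_force'].round(1),'-> shift',(R.T@(np.array([x,y,z])-o['position'])).round(4),'spin',round(s,3))
E
python3 -c "
from h import *
go(.615,-.3165,.12,-16.6)"
```

```text
t 1.1 pos [0.2412 0.522  0.2313] yaw 65.2 gap 0.0852 F [-0.3 -0.6  0.9] -> shift [-0.691  -0.6043  0.1113] spin 1.428
```

Emit:
carry_out(
  plan=[
    [[-0.04,-0.035,0],0.1,0.085],
    [[-0.09,-0.08,0],0.25,0.085],
    [[-0.135,-0.12,0],0.4,0.085],
    [[-0.18,-0.155,0],0.55,0.085],
    [[-0.225,-0.195,0],0.7,0.085],
    [[-0.27,-0.235,0],0.85,0.085],
    [[-0.315,-0.275,0],1.0,0.085],
    [[-0.35,-0.305,0],1.1,0.085],
  ],
)

```text
clock: 2.1
position: [0.4318, 0.0961, 0.2317]
eef_rot: [0.695, 0.719, 0.0, 0.0]
contact_force: [-0.0, 1.1, -0.1]
finger_gap: 0.0852
finger_force: 0.0
```

```bash
python3 -c "
from h import *
go(.615,-.3165,.12,-16.6)"
```

```text
t 2.1 pos [0.4318 0.0961 0.2317] yaw 1.9 gap 0.0852 F [-0.   1.1 -0.1] -> shift [-0.4184  0.1694  0.1119] spin 0.323
```

Emit:
carry_out(
  plan=[
    [[-0.05,0.02,0],0.04,0.085],
    [[-0.1,0.04,0],0.08,0.085],
    [[-0.155,0.062,0],0.12,0.085],
    [[-0.21,0.085,0.01],0.16,0.085],
    [[-0.265,0.107,0.03],0.2,0.085],
    [[-0.32,0.13,0.06],0.25,0.085],
    [[-0.37,0.15,0.08],0.3,0.085],
    [[-0.418,0.169,0.1],0.323,0.085],
  ],
)

```text
clock: 3.1
position: [0.6164, -0.3151, 0.1302]
eef_rot: [0.801, 0.599, 0.0, -0.0]
contact_force: [0.9, 0.2, 0.5]
finger_gap: 0.0849
finger_force: 0.0
```

```bash
python3 -c "
from h import *
go(.615,-.3165,.007,-16.6)"
```

```text
t 3.1 pos [ 0.6164 -0.3151  0.1302] yaw -16.4 gap 0.0849 F [0.9 0.2 0.5] -> shift [-0.0018 -0.0009  0.1232] spin 0.003
```

Emit:
carry_out(
  plan=[
    [[-0.002,-0.001,0.04],0,0.085],
    [[-0.002,-0.001,0.08],0,0.085],
    [[-0.002,-0.001,0.11],0,0.085],
    [[-0.002,-0.001,0.124],0,0.085],
    [[-0.002,-0.001,0.124],0,0.085],
    [[-0.002,-0.001,0.124],0,0.02],
    [[-0.002,-0.001,0.124],0,0.02],
    [[-0.002,-0.001,0.124],0,0.02],
  ],
)

```text
clock: 4.1
position: [0.6155, -0.3152, 0.0092]
eef_rot: [0.8, 0.6, 0.001, 0.002]
contact_force: [0.5, -0.7, -1.5]
finger_gap: 0.0388
finger_force: 62.5
```

Emit:
carry_out(
  plan=[
    [[0,0,0],0,0.02],
    [[0,0,0],0,0.02],
    [[0,0,-0.01],0,0.02],
    [[0,0,-0.03],0,0.02],
    [[0,0,-0.06],0,0.02],
    [[0,0,-0.1],0,0.02],
    [[0,0,-0.15],0,0.02],
    [[0,0,-0.19],0,0.02],
  ],
)

```text
clock: 5.1
position: [0.6139, -0.3144, 0.1992]
eef_rot: [0.8, 0.6, 0.0, 0.0]
contact_force: [0.4, -0.5, -2.3]
finger_gap: 0.0386
finger_force: 62.6
```

```bash
python3 -c "
from h import *
p=rig(0,78); print(p)
go(*p,.2,8.6)"
```

```text
[-11.09975679  77.16619772]
t 5.1 pos [ 0.6139 -0.3144  0.1992] yaw -16.3 gap 0.0386 F [ 0.4 -0.5 -2.3] -> shift [ 7.10619e+01 -3.30252e+01 -1.29000e-02] spin -0.435
```

```bash
python3 -c "
from h import *
p=rig(0,.078); print(p)
go(*p,.2,8.6)"
```

```text
[0.55233624 0.120323  ]
t 5.1 pos [ 0.6139 -0.3144  0.1992] yaw -16.3 gap 0.0386 F [ 0.4 -0.5 -2.3] -> shift [ 0.3999 -0.1814 -0.0008] spin -0.435
```

Emit:
carry_out(
  plan=[
    [[0.04,-0.018,0],-0.05,0.02],
    [[0.09,-0.041,0],-0.1,0.02],
    [[0.15,-0.068,0],-0.16,0.02],
    [[0.21,-0.095,0],-0.22,0.02],
    [[0.27,-0.122,0],-0.29,0.02],
    [[0.33,-0.15,0],-0.36,0.02],
    [[0.375,-0.17,0],-0.41,0.02],
    [[0.4,-0.181,0],-0.435,0.02],
  ],
)

```text
clock: 6.1
position: [0.5511, 0.1234, 0.1973]
eef_rot: [0.651, 0.759, -0.0, -0.001]
contact_force: [0.3, 0.6, -2.5]
finger_gap: 0.0387
finger_force: 62.6
```

Emit:
carry_out(
  plan=[
    [[0,0,0],0,0.02],
    [[0,0,0.03],0,0.02],
    [[0,0,0.06],0,0.02],
    [[0,0,0.08],0,0.02],
    [[0,0,0.1],0,0.02],
    [[0,0,0.12],0,0.02],
    [[0,0,0.13],0,0.02],
    [[0,0,0.13],0,0.02],
  ],
)

```text
clock: 7.1
position: [0.5525, 0.1193, 0.0667]
eef_rot: [0.652, 0.758, -0.001, -0.001]
contact_force: [1.0, 0.2, -1.9]
finger_gap: 0.0386
finger_force: 62.5
```

Run:
```python
from h import *
go(*rig(0,.078),.029,8.6)
o=arm.get_obs()['position']
for n in('top','side'):
    d=cam(n); c=cloud(d); ok=d['z_map']>0
    m=ok&(np.hypot(c[...,0]-.552,c[...,1]-.12)<.1)&(c[...,2]>.055)&(c[...,2]<.3)
    # rig frame coords of points near pack-top height
    R=np.array([[np.cos(A),np.sin(A)],[-np.sin(A),np.cos(A)]])
    q=(c[...,:2]-RIG)@R.T
    h=o[2]-.007+.030
    k=m&(abs(c[...,2]-h)<.006)&(abs(q[...,0])<.03)
    print(n,h,k.sum(),(np.percentile(q[k],[1,50,99],axis=0)*1000).round(1).tolist(), np.median(c[k][:,2]))
    cv2.imwrite(f'pics/p_{n}.png',cv2.resize(d['frame'][140:250,170:330] if n=='top' else d['frame'][130:260,190:350],(800,560 if n=='top' else 600),interpolation=2))
```

```text
t 7.1 pos [0.5525 0.1193 0.0667] yaw 8.5 gap 0.0386 F [ 1.   0.2 -1.9] -> shift [0.001  0.0001 0.0377] spin -0.001
top 0.08969064808089822 119 [[-21.1, 26.8], [-9.4, 37.2], [16.1, 125.8]] 0.08770385010349388
side 0.08969064808089822 268 [[-29.4, 23.1], [2.5, 59.7], [26.6, 108.8]] 0.0882404767636025
```

View pics/p_side.png

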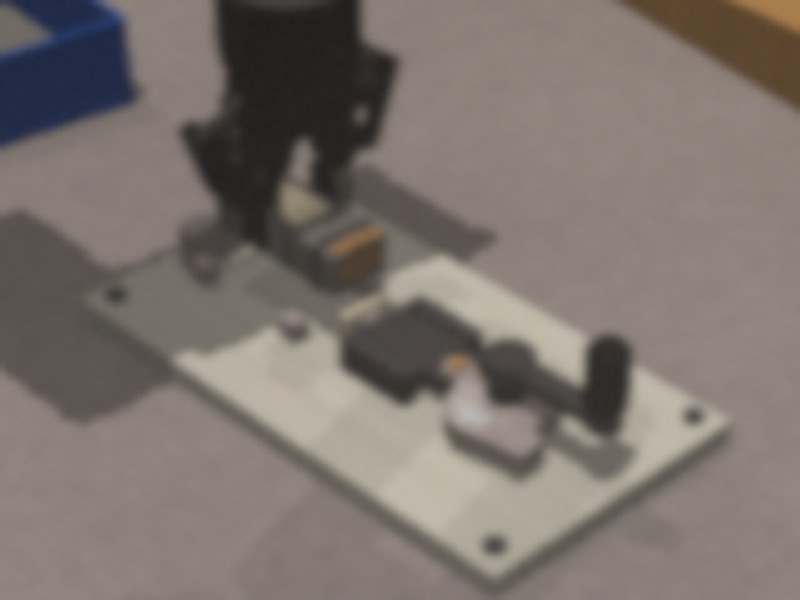

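View pics/p_top.png

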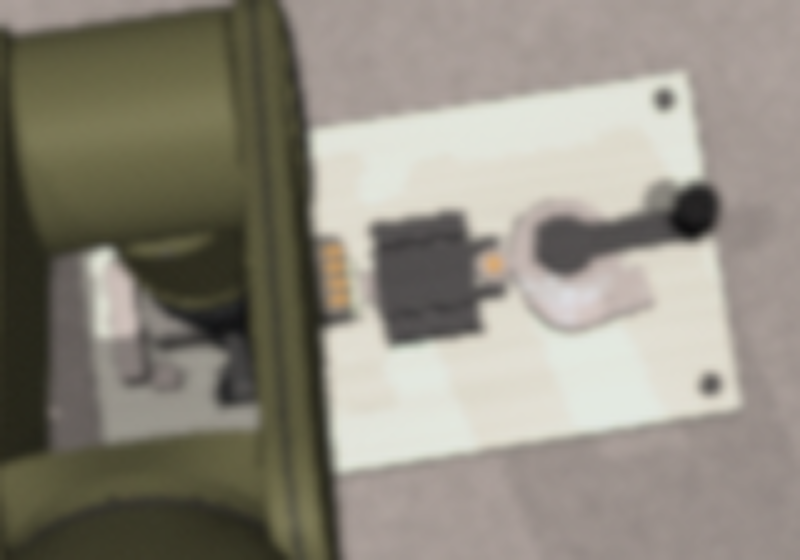

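The pack is held over the nest with its contacts (side crop (355,255)) facing the probe. Its contact end is at about rig y = 26 mm, so I'll shift it 2.5 mm towards the stop and lower it.

Emit:
carry_out(
  plan=[
    [[0.0025,0,0],0,0.02],
    [[0.0025,0,0.005],0,0.02],
    [[0.0025,0,0.01],0,0.02],
    [[0.0025,0,0.015],0,0.02],
    [[0.0025,0,0.02],0,0.02],
    [[0.0025,0,0.026],0,0.02],
    [[0.0025,0,0.031],0,0.02],
    [[0.0025,0,0.035],0,0.02],
  ],
)

```text
clock: 8.2
position: [0.5526, 0.1226, 0.0319]
eef_rot: [0.652, 0.758, -0.0, -0.0]
contact_force: [-0.2, -0.3, -2.1]
finger_gap: 0.0385
finger_force: 62.5
```

Run:
```python
from h import *
go(*rig(0,.08),.029,8.6)
```

```text
t 8.2 pos [0.5526 0.1226 0.0319] yaw 8.6 gap 0.0385 F [-0.2 -0.3 -2.1] -> shift [-0.0002 -0.0006  0.0029] spin -0.0
```

Emit:
carry_out(
  plan=[
    [[-0.001,0,0.0015],0,0.02],
    [[-0.001,0,0.003],0,0.02],
    [[-0.001,0,0.003],0,0.02],
    [[-0.001,0,0.003],0,0.06],
    [[-0.001,0,0.003],0,0.06],
    [[-0.001,0,0.003],0,0.06],
    [[-0.001,0,0.003],0,0.06],
    [[-0.001,0,0.003],0,0.06],
  ],
)

```text
clock: 9.2
position: [0.5528, 0.1215, 0.0293]
eef_rot: [0.652, 0.758, -0.0, 0.0]
contact_force: [0.5, -1.1, -0.6]
finger_gap: 0.0601
finger_force: 0.0
```

Emit:
carry_out(
  plan=[
    [[0,0,-0.01],0,0.06],
    [[0,0,-0.04],0,0.06],
    [[0,0,-0.08],0,0.06],
    [[0,0,-0.13],0,0.06],
    [[0,0,-0.17],0,0.06],
    [[-0.05,-0.05,-0.17],0,0.06],
    [[-0.1,-0.1,-0.17],0,0.06],
    [[-0.14,-0.14,-0.17],0,0.06],
  ],
)

```text
clock: 10.2
position: [0.4404, -0.0304, 0.2002]
eef_rot: [0.652, 0.759, 0.0, 0.001]
contact_force: [0.4, -0.5, 0.2]
finger_gap: 0.0602
finger_force: 0.0
```

```bash
cat >> h.py <<'E'
def packchk():
  R=np.array([[np.cos(A),np.sin(A)],[-np.sin(A),np.cos(A)]])
  for n in('top','side'):
    d=cam(n); c=cloud(d); ok=d['z_map']>0
    q=(c[...,:2]-RIG)@R.T
    k=ok&(abs(c[...,2]-.0495)<.007)&(abs(q[...,0])<.035)&(q[...,1]>.01)&(q[...,1]<.145)
    print(n,k.sum(),(np.percentile(q[k],[1,50,99],axis=0)*1000).round(1).tolist(),np.median(c[k][:,2]).round(4), 'tilt',np.round(np.linalg.lstsq(np.c_[q[k],np.ones(k.sum())],c[k][:,2],rcond=None)[0],3))
    yield n,d
E
python3 - <<'E'
from h import *
go(*rig(0,.08),.029,8.6)
im=[]
for n,d in packchk():
    im.append(cv2.resize(d['frame'][140:250,170:330] if n=='top' else d['frame'][160:270,190:350],(400,275),interpolation=2))
    if n=='top': print(arm.pinpoint('top','knob_top'))
cv2.imwrite('pics/placed.png',cv2.resize(np.hstack(im),(800,275)))
E
```

```text
t 10.2 pos [ 0.4404 -0.0304  0.2002] yaw 8.7 gap 0.0602 F [ 0.4 -0.5  0.2] -> shift [0.1343 0.1331 0.1712] spin 0.001
top 727 [[-26.8, 19.9], [-1.1, 86.0], [25.6, 144.0]] 0.0501 tilt [-0.002  0.013  0.049]
[{'centre': [309.2, 178.4], 'confidence': 0.46}]
side 428 [[-19.1, 21.4], [0.6, 77.7], [27.2, 142.0]] 0.0496 tilt [0.034 0.014 0.048]
```

View pics/placed.png

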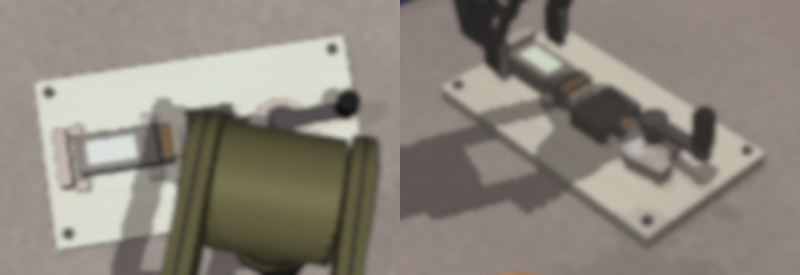

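The pack sits flat in the nest, between the lugs and a few mm short of the stop (placed crop (78,155)). Next is the crank: I'll cage the knob loosely between the fingers.

```bash
cat >> h.py <<'E'
S=np.array([.5768,-.0415]); P0=-81.0
def crank(ths,z=.08,y0=9.0):
    "ths: crank angles (rad, clockwise from start) for 8 rows"
    o=arm.get_obs(); R=Ro.from_quat(o['eef_rot']).as_matrix(); yw=np.arctan2(R[1,1],R[0,1])
    r=o['position'][:2]-S; ph=np.arctan2(r[1],r[0]); F=o['contact_force']
    tc=np.array([np.sin(ph),-np.cos(ph)]); rd=r/np.linalg.norm(r)
    print('t',round(o['clock'],2),'theta',round(np.radians(P0)-ph if ph<0 else np.radians(P0)+2*np.pi-ph,3),'rad',np.hypot(*r).round(4),'z',o['position'][2].round(4),'yaw',np.degrees(yw).round(1),'Ft',(F[:2]@tc).round(1),'Fr',(F[:2]@rd).round(1),'Fz',F[2].round(1),'gap',round(o['finger_gap'],4))
    rows=[]
    for t in ths:
        p=np.radians(P0)-t; T=np.r_[S+.065*np.array([np.cos(p),np.sin(p)]),z]
        rows.append([*(R.T@(T-o['position'])).round(3),round(yw-(np.radians(y0)-t),2)])
    print(rows)
E
python3 -c "
from h import *
crank([0],.2);crank([0])"
```

```text
t 10.35 theta 1.804 rad 0.1377 z 0.2 yaw 8.3 Ft -0.1 Fr 0.2 Fz 0.0 gap 0.0599
[[np.float64(-0.095), np.float64(0.135), np.float64(0.0), np.float64(-0.01)]]
t 10.35 theta 1.804 rad 0.1377 z 0.2 yaw 8.3 Ft -0.1 Fr 0.2 Fz 0.0 gap 0.0599
[[np.float64(-0.095), np.float64(0.135), np.float64(0.12), np.float64(-0.01)]]
```

Emit:
carry_out(
  plan=[
    [[-0.03,0.04,0],0,0.06],
    [[-0.06,0.085,0],0,0.06],
    [[-0.085,0.12,0],0,0.06],
    [[-0.095,0.135,0],-0.01,0.06],
    [[-0.095,0.135,0.01],-0.01,0.06],
    [[-0.095,0.135,0.03],-0.01,0.06],
    [[-0.095,0.135,0.05],-0.01,0.06],
    [[-0.095,0.135,0.07],-0.01,0.06],
  ],
)

```text
clock: 11.35
position: [0.588, -0.1013, 0.1283]
eef_rot: [0.648, 0.762, -0.0, -0.001]
contact_force: [-0.3, 0.2, -0.6]
finger_gap: 0.0601
finger_force: 0.0
```

```bash
python3 -c "
from h import *
crank([0])"
```

```text
t 11.35 theta -0.028 rad 0.0609 z 0.1283 yaw 9.2 Ft 0.2 Fr -0.3 Fz -0.6 gap 0.0601
[[np.float64(-0.004), np.float64(-0.002), np.float64(0.048), np.float64(0.0)]]
```

Emit:
carry_out(
  plan=[
    [[-0.004,-0.002,0.012],0,0.06],
    [[-0.004,-0.002,0.025],0,0.06],
    [[-0.004,-0.002,0.038],0,0.06],
    [[-0.004,-0.002,0.048],0,0.06],
    [[-0.004,-0.002,0.048],0,0.034],
    [[-0.004,-0.002,0.048],0,0.034],
    [[-0.004,-0.002,0.048],0,0.034],
    [[-0.004,-0.002,0.048],0,0.034],
  ],
)

```text
clock: 12.35
position: [0.5881, -0.1074, 0.0818]
eef_rot: [0.648, 0.761, 0.0, 0.0]
contact_force: [0.7, -0.6, -0.4]
finger_gap: 0.034
finger_force: 0.0
```

```bash
python3 -c "
from h import *
crank(np.arange(1,9)*.06)"
```

```text
t 12.35 theta -0.013 rad 0.0669 z 0.0818 yaw 9.2 Ft -0.6 Fr 0.7 Fz -0.4 gap 0.034
[[np.float64(0.002), np.float64(-0.005), np.float64(0.002), np.float64(0.06)], [np.float64(0.002), np.float64(-0.009), np.float64(0.002), np.float64(0.12)], [np.float64(0.003), np.float64(-0.012), np.float64(0.002), np.float64(0.18)], [np.float64(0.004), np.float64(-0.016), np.float64(0.002), np.float64(0.24)], [np.float64(0.005), np.float64(-0.02), np.float64(0.002), np.float64(0.3)], [np.float64(0.006), np.float64(-0.024), np.float64(0.002), np.float64(0.36)], [np.float64(0.008), np.float64(-0.027), np.float64(0.002), np.float64(0.42)], [np.float64(0.009), np.float64(-0.031), np.float64(0.002), np.float64(0.48)]]
```

Emit:
carry_out(
  plan=[
    [[0.001,-0.005,0.001],0.06,0.034],
    [[0.001,-0.009,0.001],0.12,0.034],
    [[0.002,-0.012,0.001],0.18,0.034],
    [[0.003,-0.016,0.001],0.24,0.034],
    [[0.004,-0.02,0.001],0.3,0.034],
    [[0.006,-0.024,0.001],0.36,0.034],
    [[0.008,-0.027,0.001],0.42,0.034],
    [[0.009,-0.031,0.001],0.48,0.034],
  ],
)

```text
clock: 13.35
position: [0.557, -0.1036, 0.0808]
eef_rot: [0.811, 0.585, 0.001, 0.001]
contact_force: [1.6, -0.3, -1.1]
finger_gap: 0.0341
finger_force: 1.0
```

```bash
python3 -c "
from h import *
crank(.48+np.arange(1,9)*.05)"
```

```text
t 13.35 theta 0.466 rad 0.0651 z 0.0808 yaw -18.4 Ft -1.6 Fr -0.2 Fz -1.1 gap 0.0341
[[np.float64(0.0), np.float64(-0.004), np.float64(0.001), np.float64(0.05)], [np.float64(0.0), np.float64(-0.007), np.float64(0.001), np.float64(0.1)], [np.float64(0.001), np.float64(-0.011), np.float64(0.001), np.float64(0.15)], [np.float64(0.001), np.float64(-0.014), np.float64(0.001), np.float64(0.2)], [np.float64(0.002), np.float64(-0.017), np.float64(0.001), np.float64(0.25)], [np.float64(0.003), np.float64(-0.02), np.float64(0.001), np.float64(0.3)], [np.float64(0.004), np.float64(-0.023), np.float64(0.001), np.float64(0.35)], [np.float64(0.005), np.float64(-0.026), np.float64(0.001), np.float64(0.4)]]
```

Emit:
carry_out(
  plan=[
    [[0,-0.004,0],0.05,0.034],
    [[0,-0.007,0],0.1,0.034],
    [[0.001,-0.011,0],0.15,0.034],
    [[0.001,-0.014,0],0.2,0.034],
    [[0.002,-0.017,0],0.25,0.034],
    [[0.003,-0.02,0],0.3,0.034],
    [[0.004,-0.023,0],0.35,0.034],
    [[0.005,-0.026,0],0.4,0.034],
  ],
)

```text
clock: 14.35
position: [0.5353, -0.0916, 0.0809]
eef_rot: [0.911, 0.412, 0.002, 0.002]
contact_force: [3.8, -3.1, -3.5]
finger_gap: 0.034
finger_force: 2.6
```

```bash
python3 -c "
from h import *
crank(.88+np.arange(1,9)*.04)"
```

```text
t 14.35 theta 0.849 rad 0.065 z 0.0809 yaw -41.3 Ft -4.9 Fr -0.0 Fz -3.5 gap 0.034
[[np.float64(0.0), np.float64(-0.005), np.float64(0.001), np.float64(0.04)], [np.float64(0.0), np.float64(-0.007), np.float64(0.001), np.float64(0.08)], [np.float64(0.0), np.float64(-0.01), np.float64(0.001), np.float64(0.12)], [np.float64(0.001), np.float64(-0.012), np.float64(0.001), np.float64(0.16)], [np.float64(0.001), np.float64(-0.015), np.float64(0.001), np.float64(0.2)], [np.float64(0.002), np.float64(-0.017), np.float64(0.001), np.float64(0.24)], [np.float64(0.003), np.float64(-0.02), np.float64(0.001), np.float64(0.28)], [np.float64(0.003), np.float64(-0.022), np.float64(0.001), np.float64(0.32)]]
```

Emit:
carry_out(
  plan=[
    [[0,-0.002,0],0.03,0.034],
    [[0,-0.004,0],0.06,0.034],
    [[0,-0.006,0],0.09,0.034],
    [[0,-0.008,0],0.12,0.034],
    [[0.001,-0.01,0],0.15,0.034],
    [[0.001,-0.012,0],0.18,0.034],
    [[0.001,-0.013,0],0.21,0.034],
    [[0.002,-0.015,0],0.24,0.034],
  ],
)

```text
clock: 15.35
position: [0.525, -0.0806, 0.0808]
eef_rot: [0.954, 0.3, 0.002, 0.002]
contact_force: [3.0, -4.7, -3.4]
finger_gap: 0.0341
finger_force: 3.0
```

```bash
python3 -c "
from h import *
crank(1.12+np.arange(1,9)*.03)"
```

```text
t 15.35 theta 1.081 rad 0.0649 z 0.0808 yaw -55.0 Ft -5.5 Fr 0.4 Fz -3.4 gap 0.0341
[[np.float64(-0.0), np.float64(-0.004), np.float64(0.001), np.float64(0.03)], [np.float64(-0.0), np.float64(-0.006), np.float64(0.001), np.float64(0.06)], [np.float64(0.0), np.float64(-0.008), np.float64(0.001), np.float64(0.09)], [np.float64(0.0), np.float64(-0.01), np.float64(0.001), np.float64(0.12)], [np.float64(0.001), np.float64(-0.012), np.float64(0.001), np.float64(0.15)], [np.float64(0.001), np.float64(-0.014), np.float64(0.001), np.float64(0.18)], [np.float64(0.001), np.float64(-0.016), np.float64(0.001), np.float64(0.21)], [np.float64(0.002), np.float64(-0.018), np.float64(0.001), np.float64(0.24)]]
```

Emit:
carry_out(
  plan=[
    [[0,-0.002,0],0.03,0.034],
    [[0,-0.004,0],0.06,0.034],
    [[0,-0.006,0],0.09,0.034],
    [[0,-0.007,0],0.11,0.034],
    [[0,-0.008,0],0.12,0.034],
    [[0,-0.008,0],0.12,0.034],
    [[0,-0.008,0],0.12,0.034],
    [[0,-0.008,0],0.12,0.034],
  ],
)

```text
clock: 16.35
position: [0.5205, -0.0743, 0.0809]
eef_rot: [0.97, 0.243, 0.002, 0.002]
contact_force: [3.3, -5.8, -5.2]
finger_gap: 0.0341
finger_force: 3.3
```

```bash
python3 -c "
from h import *
crank(1.24+np.arange(1,9)*.03)"
```

```text
t 16.35 theta 1.201 rad 0.0651 z 0.0809 yaw -61.8 Ft -6.7 Fr 0.0 Fz -5.2 gap 0.0341
[[np.float64(0.0), np.float64(-0.005), np.float64(0.001), np.float64(0.03)], [np.float64(0.0), np.float64(-0.006), np.float64(0.001), np.float64(0.06)], [np.float64(0.0), np.float64(-0.008), np.float64(0.001), np.float64(0.09)], [np.float64(0.001), np.float64(-0.01), np.float64(0.001), np.float64(0.12)], [np.float64(0.001), np.float64(-0.012), np.float64(0.001), np.float64(0.15)], [np.float64(0.001), np.float64(-0.014), np.float64(0.001), np.float64(0.18)], [np.float64(0.002), np.float64(-0.016), np.float64(0.001), np.float64(0.21)], [np.float64(0.002), np.float64(-0.018), np.float64(0.001), np.float64(0.24)]]
```

Emit:
carry_out(
  plan=[
    [[0,-0.002,0],0.03,0.034],
    [[0,-0.004,0],0.06,0.034],
    [[0,-0.006,0],0.09,0.034],
    [[0,-0.007,0],0.11,0.034],
    [[0,-0.008,0],0.12,0.034],
    [[0,-0.008,0],0.12,0.034],
    [[0,-0.008,0],0.12,0.034],
    [[0,-0.008,0],0.12,0.034],
  ],
)

```text
clock: 17.35
position: [0.5165, -0.0674, 0.0809]
eef_rot: [0.983, 0.185, 0.002, 0.002]
contact_force: [2.1, -5.8, -2.5]
finger_gap: 0.034
finger_force: 3.5
```

```bash
python3 -c "
from h import *
crank(1.36+np.arange(1,9)*.03)"
```

```text
t 17.35 theta 1.322 rad 0.0656 z 0.0809 yaw -68.7 Ft -6.1 Fr 0.3 Fz -2.5 gap 0.034
[[np.float64(0.001), np.float64(-0.004), np.float64(0.001), np.float64(0.03)], [np.float64(0.001), np.float64(-0.006), np.float64(0.001), np.float64(0.06)], [np.float64(0.001), np.float64(-0.008), np.float64(0.001), np.float64(0.09)], [np.float64(0.001), np.float64(-0.01), np.float64(0.001), np.float64(0.12)], [np.float64(0.001), np.float64(-0.012), np.float64(0.001), np.float64(0.15)], [np.float64(0.002), np.float64(-0.014), np.float64(0.001), np.float64(0.18)], [np.float64(0.002), np.float64(-0.016), np.float64(0.001), np.float64(0.21)], [np.float64(0.003), np.float64(-0.018), np.float64(0.001), np.float64(0.24)]]
```

Emit:
carry_out(
  plan=[
    [[0,-0.002,0],0.03,0.034],
    [[0,-0.004,0],0.06,0.034],
    [[0.001,-0.006,0],0.09,0.034],
    [[0.001,-0.007,0],0.11,0.034],
    [[0.001,-0.008,0],0.12,0.034],
    [[0.001,-0.008,0],0.12,0.034],
    [[0.001,-0.008,0],0.12,0.034],
    [[0.001,-0.008,0],0.12,0.034],
  ],
)

```text
clock: 18.35
position: [0.5139, -0.0593, 0.0808]
eef_rot: [0.992, 0.125, 0.001, 0.002]
contact_force: [1.7, -4.9, -2.6]
finger_gap: 0.0343
finger_force: 2.9
```

```bash
python3 -c "
from h import *
crank(1.48+np.arange(1,9)*.03)"
```

```text
t 18.35 theta 1.452 rad 0.0654 z 0.0808 yaw -75.6 Ft -5.2 Fr -0.3 Fz -2.6 gap 0.0343
[[np.float64(0.0), np.float64(-0.004), np.float64(0.001), np.float64(0.03)], [np.float64(0.0), np.float64(-0.006), np.float64(0.001), np.float64(0.06)], [np.float64(0.001), np.float64(-0.008), np.float64(0.001), np.float64(0.09)], [np.float64(0.001), np.float64(-0.01), np.float64(0.001), np.float64(0.12)], [np.float64(0.001), np.float64(-0.012), np.float64(0.001), np.float64(0.15)], [np.float64(0.001), np.float64(-0.013), np.float64(0.001), np.float64(0.18)], [np.float64(0.002), np.float64(-0.015), np.float64(0.001), np.float64(0.21)], [np.float64(0.002), np.float64(-0.017), np.float64(0.001), np.float64(0.24)]]
```

Emit:
carry_out(
  plan=[
    [[0,-0.002,0],0.03,0.034],
    [[0,-0.004,0],0.06,0.034],
    [[0,-0.006,0],0.09,0.034],
    [[0,-0.007,0],0.1,0.034],
    [[0,-0.007,0],0.1,0.034],
    [[0,-0.007,0],0.1,0.034],
    [[0,-0.007,0],0.1,0.034],
    [[0,-0.007,0],0.1,0.034],
  ],
)

```text
clock: 19.35
position: [0.5109, -0.0508, 0.0805]
eef_rot: [0.997, 0.075, 0.0, 0.0]
contact_force: [0.9, -2.9, 2.5]
finger_gap: 0.0338
finger_force: 1.7
```

```bash
python3 -c "
from h import *
crank([1.6])"
```

```text
t 19.35 theta 1.587 rad 0.0666 z 0.0805 yaw -81.3 Ft -3.0 Fr -0.5 Fz 2.5 gap 0.0338
[[np.float64(0.002), np.float64(-0.001), np.float64(0.001), np.float64(0.02)]]
```

Emit:
carry_out(
  plan=[
    [[0.001,-0.002,0],0.03,0.034],
    [[0.001,-0.004,0],0.06,0.034],
    [[0.001,-0.005,0],0.08,0.034],
    [[0.001,-0.005,0],0.08,0.034],
    [[0.001,-0.005,0],0.08,0.034],
    [[0.001,-0.005,0],0.08,0.034],
    [[0.001,-0.005,0],0.08,0.034],
    [[0.001,-0.005,0],0.08,0.034],
  ],
)

```text
clock: 20.35
position: [0.5105, -0.0454, 0.0801]
eef_rot: [0.999, 0.035, -0.0, -0.0]
contact_force: [0.4, 0.1, -0.4]
finger_gap: 0.0341
finger_force: 0.0
```

```bash
python3 -c "
from h import *
crank([1.7])
d=cam('top'); print(arm.pinpoint('top','knob_top')); crank([1.7])
for i in range(6): cam('side'); print(arm.get_obs()['contact_force'].round(1))
d=cam('side'); print(arm.pinpoint('side','probe')[:1])
cv2.imwrite('pics/cr.png',cv2.resize(d['frame'][150:260,200:360],(800,550),interpolation=2))"
```

```text
t 20.35 theta 1.669 rad 0.0664 z 0.0801 yaw -85.9 Ft 0.0 Fr -0.4 Fz -0.4 gap 0.0341
[[np.float64(0.002), np.float64(-0.002), np.float64(0.0), np.float64(0.04)]]
[]
t 20.45 theta 1.668 rad 0.0664 z 0.0801 yaw -86.0 Ft 0.5 Fr -0.9 Fz 0.2 gap 0.0337
[[np.float64(0.001), np.float64(-0.002), np.float64(0.0), np.float64(0.04)]]
[0.3 0.1 0.1]
[ 0.1  0.1 -0.1]
[0.7 1.  0.3]
[-0.6  0.1  0.1]
[-0.1  0.5 -0.2]
[ 0.3  0.6 -0.6]
[{'centre': [264.5, 211.2], 'confidence': 0.56}]
```

View pics/cr.png

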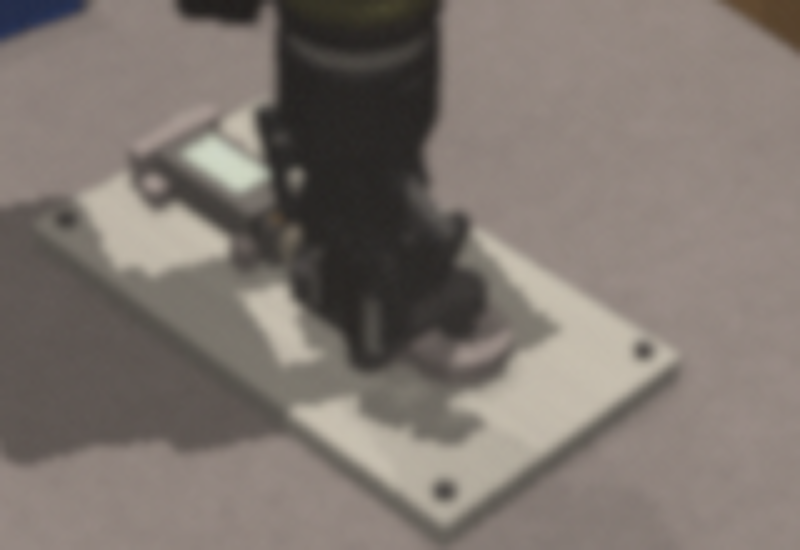

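The picture shows the pack against the stop (crop (165,150)), and the handle force has dropped to zero, so the follower is in the dwell. I'll make one small step further to be well inside it.

Emit:
carry_out(
  plan=[
    [[0.001,-0.002,0],0.02,0.034],
    [[0.001,-0.003,0],0.04,0.034],
    [[0.001,-0.004,0],0.06,0.034],
    [[0.001,-0.005,0],0.07,0.034],
    [[0.001,-0.005,0],0.07,0.034],
    [[0.001,-0.005,0],0.07,0.034],
    [[0.001,-0.005,0],0.07,0.034],
    [[0.001,-0.005,0],0.07,0.034],
  ],
)

```text
clock: 21.85
position: [0.5115, -0.0406, 0.0803]
eef_rot: [1.0, 0.0, -0.0, -0.0]
contact_force: [0.4, -1.6, -0.4]
finger_gap: 0.0341
finger_force: 1.0
```

```bash
python3 -c "
from h import *
crank([1.7])
for i in range(4): cam('side'); print(arm.get_obs()['contact_force'].round(1),arm.get_obs()['finger_force'])"
```

```text
t 21.85 theta 1.741 rad 0.0653 z 0.0803 yaw -90.0 Ft -1.6 Fr -0.5 Fz -0.4 gap 0.0341
[[np.float64(0.0), np.float64(0.003), np.float64(0.0), np.float64(-0.03)]]
[-0.  -1.5  0.6] 1.0006269302994042
[ 0.8 -1.7 -0.5] 0.985418095424393
[ 0.4 -1.9  0.5] 0.9725721819722821
[ 0.8 -1.5 -0.4] 0.9597160935663851
```

The force is 1.6 N, which matches dwell friction. I'll let go, lift and look.

Emit:
carry_out(
  plan=[
    [[0,0,0],0,0.06],
    [[0,0,0],0,0.06],
    [[0,0,0],0,0.06],
    [[0,0,-0.02],0,0.06],
    [[0,0,-0.05],0,0.06],
    [[0,0,-0.09],0,0.06],
    [[0,0,-0.13],0,0.06],
    [[0,0,-0.17],0,0.06],
  ],
)

```text
clock: 23.05
position: [0.5112, -0.0405, 0.2515]
eef_rot: [1.0, 0.0, -0.0, -0.0]
contact_force: [0.2, -0.3, -0.2]
finger_gap: 0.0602
finger_force: 0.0
```

Emit:
carry_out(
  plan=[
    [[0,-0.05,0],0,0.06],
    [[0,-0.1,0],0,0.06],
    [[0,-0.16,0],0,0.06],
    [[0,-0.22,0],0,0.06],
    [[0,-0.28,0],0,0.06],
    [[0,-0.32,0],0,0.06],
    [[0,-0.34,0],0,0.06],
    [[0,-0.34,0],0,0.06],
  ],
)

```text
clock: 24.05
position: [0.5111, 0.2998, 0.25]
eef_rot: [1.0, 0.001, -0.0, 0.0]
contact_force: [0.8, -0.9, 0.4]
finger_gap: 0.0601
finger_force: 0.0
```

Run:
```python
from h import *
go(0,0,0)
im=[]
for n,d in packchk():
    im.append(cv2.resize(d['frame'][150:245,175:325] if n=='top' else d['frame'][160:255,200:350],(400,253),interpolation=2))
    c=cloud(d); m=(d['z_map']>0)&(abs(c[...,2]-.1155)<.006)&(np.hypot(*(c[...,:2]-S).transpose(2,0,1))<.09)
    k=c[m][:,:2].mean(0); r=k-S; print('knob',k.round(4),m.sum(),np.hypot(*r).round(4),'theta',(np.radians(P0)-np.arctan2(r[1],r[0]))%(2*np.pi))
cv2.imwrite('pics/end.png',np.hstack(im))
```

```text
t 24.05 pos [0.5111 0.2998 0.25  ] yaw -89.9 gap 0.0601 F [ 0.8 -0.9  0.4] -> shift [-0.5117  0.2983  0.2504] spin 0
top 761 [[-28.2, 11.3], [-1.8, 88.3], [23.5, 143.8]] 0.05 tilt [0.014 0.028 0.047]
knob [ 0.5107 -0.0451] 73 0.0662 theta 1.6735573432616189
side 463 [[-27.2, 11.4], [-1.6, 84.9], [28.0, 144.1]] 0.0498 tilt [0.033 0.03  0.047]
knob [ 0.5121 -0.0493] 58 0.0651 theta 1.6085041611696038
```

View pics/end.png

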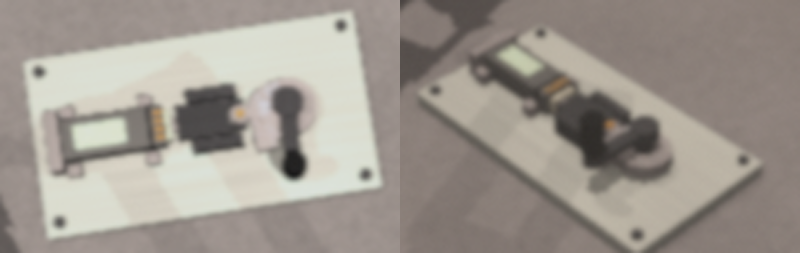

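The end picture shows the pack against the stop (50,140), its contacts on the probe (165,128), and the knob still at (292,165), about 1.67 rad on. It stayed put after release, so I'm handing the job in.

```bash
python3 -c "
from cell import arm
print(arm.sign_off())"
```

```text
the job is handed in; nothing more can be done
None
```

The grey pack from the table lies flat in the nest against the end stop with its contacts on the probe, the crank was left in the dwell about 1.67 rad on and held there after release, and the job was handed in at about 24 s; the judge's verdict was not returned.

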